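# Isolate the aeration pump and remove its spent filter cartridge

## Task

First switch the aeration pump off with its locking switch: lift the red knob on the lever against its spring, swing the lever over from the green dot to the red dot and let the knob drop so that it locks. Then gently pinch the two blue tabs of the filter clip together until the brown spent cartridge pops up, take the cartridge out and set it down (do not drop it) in the yellow tray, standing or lying. Leave the new white cartridge and everything else on the bench where it is.

Things in the scene. Friction and masses are not known exactly. Their poses are not given: they have to be found in the camera images.
- pump: Aeration pump, grey box fixed to the bench, 180 (x) x 270 (y) x 60 mm high. Origin at the centre of its underside, z up. On its flat top stand the filter clip (centre at x 0, y +70 mm) and the lever-lock switch (pivot at x 0, y -80 mm); a green dot (on) lies 47 mm to the -x side of the switch, a red dot (off) 47 mm to its +x side.
- clip (a point): Centre of the filter clip on the pump's top, 60 mm above the bench, axes as the pump's. Two fixed grey cheeks at y +-18.5 to 22 mm (54 mm long in x, 36 mm high, with corner posts) guide the cartridge; two blue hinged tabs face each other along x. Both tabs must be in by 5 mm at once; then a damped spring lifts the cartridge 18 mm in about 0.5 s, and the hooks close under it when let go.
- tab_near_tip (a point): Nominal centre of the finger bar (round, 9 mm diameter, 26 mm long in y) of the blue tab on the pump's -x side; moves with the tab, at rest at x -26.5, z +59 mm from the clip point. The bar is on a set screw and really sits 0 to 4 mm further out, unknown: 62 to 70 mm over both bars. So close until felt, not to a width. Tabs' tops are at +64 mm.
- tab_far_tip (a point): The same on the pump's +x side: at rest at x +26.5, z +59 mm from the clip point, its bar set independently. Each bar pushed in 5 mm from rest (about 8 N) clears its hook; it stops at 8 mm (10 N). A tab pressed with more than 30 N cracks: pinch with some 12 to 25 N, moving the hand to even out the two sides.
- tab_near: The blue sprung tab on the pump's -x side; origin on its pivot pin, at x -22.5, z +32 mm from the clip point, axis along y. Bar above the pivot, inward hook below it, over the cartridge's flange. Pulling on the cartridge without the pinch only locks the hooks harder.
- tab_far: The same on the pump's +x side: pivot at x +22.5, z +32 mm from the clip point.
- switch_pivot (a point): Pivot of the switch lever, on the pump's top (60 mm above the bench), axes as the pump's. The lever turns about the pump's y axis through this point. A steel gate (6 mm in x, 16 mm in y, 24 mm high) stands over the pivot and blocks the swing unless the knob is lifted.
- lever (a joint): Switch lever, rad: 0 = on, leaning 0.5 rad from vertical towards the pump's -x (green dot); 1.0 = off, leaning 0.5 rad towards +x (red dot). Stays where it is left; with the knob down it can move only some 0.15 rad from either end.
- collar (a joint): Lift of the red knob along the lever, m: 0 down (locked), 0.009 at its stop. It must be up by 0.006 or more for the whole swing; its spring pulls it down with 2.5 N, 5 N when fully up.
- knob (a point): Grip point of the red ribbed knob: on its axis, 45 mm from the switch pivot along the lever (more by the lift). The knob is 18 mm in diameter and 30 mm long, from 28 to 58 mm from the pivot; z axis along the lever, away from the pivot.
- spent_center (a point): Centre of the brown spent cartridge, about 60 g, 64 mm tall: grey flange 36 x 34 x 10 mm at its foot, barrel 19 mm in diameter above. This point is half-way up, z along the barrel. It starts snapped in the clip, foot some 1 mm over the clip point; popped up, 18 mm over it. It draws straight up; take the barrel from above with the fingers along the pump's y.
- waste_tray: Yellow open tray, fixed to the bench, 160 x 160 mm outside, 35 mm high, walls and floor 4 mm thick. Origin at the centre of its underside. It may stand on either side of the pump.
- clean_tray: Blue open tray of the same size and make, fixed, on the other side of the pump. It holds the new cartridge; the spent one does not belong there.
- fresh_center (a point): Centre of the new white cartridge with blue bands, same shape as the spent one, standing in the blue tray: leave alone.
- amber_bottle: Amber reagent bottle, 70 mm diameter, 160 mm tall, origin under its centre; leave alone.
- small_bottle: Small amber bottle, 52 mm diameter, 100 mm tall, origin under its centre; leave alone.
- petri_stack: Stack of four dishes, 90 mm diameter, 60 mm tall, origin under its centre; leave alone.
- slide_box: Pale box of microscope slides, 85 x 60 x 28 mm tall, origin under its centre; leave alone.
- flask: Small conical flask, 84 mm diameter at the foot, 115 mm tall, origin under its centre; leave alone.
- culture_tube: Standing flat-bottomed culture tube with a yellow cap, 35 mm diameter, 105 mm tall, origin under its centre; leave alone.
- spent: The spent cartridge itself; origin at the centre of its foot, z along the barrel (see spent_center).

How it is judged:
By the outcome, as a careful person would: the job done as asked, in the order asked, and still so for the second after the job is handed in, with the robot touching nothing.
It also fails if it takes over 72 s, if anything falls off the work surface, if the arm or the gripper's body presses on something with over 40 N, if the wrist force passes 120 N, or if a joint passes its speed limit or range.

## Robot

A 6-joint arm with a two-finger parallel gripper is mounted at the origin on the work surface. World frame = base frame: x ahead of the robot, y to its left, z up, the work surface at z = 0. Lengths are in m, angles in rad, forces in N, time in s.
With the tool pointing down it reaches from about 0.35 to 0.775 m from the base axis. Payload 5.5 kg.
Tool frame: the origin (TCP) lies midway between the tips of the shut fingers; the grasp point (between the pads) lies 19 mm behind it; z points along the fingers, y is the line along which they close (so a half turn about z gives the same grasp; the last joint's range is limited). The gripper opens to 85 mm and grips with 20 to 120 N. Pads are 22 mm wide; open, the fingers measure 114 mm over their backs; the gripper's body (76 mm by 85 mm) begins 54 mm behind the grasp point. The pads swing forward as they close: fully open they stand 13 mm farther back than shut.
Start: joints at [1.164, 0.313, 0.046, 1.304, 0, 1.431], TCP at [0.152, 0.555, 0.231] pointing down, gripper open.
Joint ranges: [-2.76, 2.76], [-0.86, 1.69], [-1.03, 1.26], [-2.2, 2.34], [-1.47, 1.5], [-3.14, 3.14]. Speed limits (rad/s): [2.57, 2.57, 3.14, 3.14, 3.14, 3.14].

## Interface

Orientations are given as a unit quaternion [w, x, y, z].
In Python, from workcell import env gives the robot as it stands. The module is installed in compiled form; this text tells all that it offers.
- The arm moves only by the tool servo_tool, never from a script. Its argument "increments" is a list of rows, each an object of numbers: "grip": the closure, from 0 (fully open) to 1 (shut); "x", "y", "z": the shift along the tool's x, y, z in mm; "roll": the turn about the tool's z in degrees. In form: [{"grip": .., "x": .., "y": .., "z": .., "roll": ..}, ...]. A call has 1 to 5 rows; each row shifts and turns the commanded pose from where the row before left it, along the tool's axes as they then stand; what a row does not reach is not made up. A row lasts 1/12 s, in which the tool goes at most 41.7 mm and 7.16 degrees, less where a joint would pass 70% of its speed; a pose out of reach is approached as far as the arm can. A call is refused whole if a number of a shift passes 41.7 or a number of a turn 7.16, either way. A call with a gripper value outside its range is refused whole. The fingers move at their own pace and stop on an object; "grip_force" is the grip in N (left out, the last holds). Time passes only in rows, so rows that do not move let the fingers close. It gives the time, the measured TCP pose, the force, the opening and the grip force at its end, in the units of the state.
- env.get_state(): the state, without advancing time (a new reading comes with each control period).
- env.read_camera(name): name is "side" or "top" or "wrist"; returns the picture (384x512x3 uint8, red, green, blue); there is no depth.
- env.get_calibration(name): a dict with "vertical_fov" (degrees; the focal length in pixels is half the picture's height over the tangent of half this angle, whatever the lens; pixels are square), "cx", "cy" (the principal point, pixels), "rvec" (rotation vector, rad) and "tvec" (3), from world to camera coordinates, as OpenCV has them; the wrist camera has in their place "tool_from_camera" (4x4, takes a point from camera to tool coordinates, whose origin is the TCP and whose axes are the flange's). Camera axes: x right, y down, z forward; pixel columns grow to the right and rows downward; lengths in m; the calibration is good to about 2 mm. The wrist camera is an equidistant fisheye: a pixel r from the principal point sees the ray r / f radians off the axis. A picture is of the moment at which its call begins: read the wrist's pose just before it. get_calibration takes no time and is no camera call.
- env.hand_in(): hands the job in; it is judged then, once.
The state is a dict: "clock": time; "joint_pos": joint angles; "qvel": joint speeds; "tau": joint torques, N m; "tcp_pos": TCP position; "orientation": TCP orientation; "wrist_force": force on the tool from outside, world axes, zero at the start; "ft_torque": the same for the moment, N m; "finger_gap": finger opening in m; "grip_force": force on a finger pad.
Only numpy, scipy, OpenCV 4.12 (cv2) and the standard library are available. Lean on these libraries where they do the work, as an engineer would, in place of code of your own. Each camera call takes 0.05 s, during which the arm holds its last target. There are 200 camera calls.

## Working session

There is one attempt and no reset: what is moved stays moved. The work goes in short steps, Python scripts to look and compute and a tool call to move; the robot and the scene stay as the last step left them, time stands still between calls to the robot, and variables do not carry over. Pictures are saved under pics/ and viewed, at most 10 in all, crops included, and the job is handed in when it is done.

Besides the shell and the picture viewer there is one more tool, called as a command line: name --argument value ..., lists and objects as JSON in quotes. servo_tool: Moves the arm, as the interface text tells. Its arguments: {"type":"object","properties":{"increments":{"type":"array"},"grip_force":{"type":"number"}},"required":["increments"]}

```bash
mkdir -p pics; cat > h.py <<'E'
import numpy as np, cv2
from scipy.spatial.transform import Rotation as R
from workcell import env
def cal(n):
    c=env.get_calibration(n); c['f']=192/np.tan(np.radians(c['vertical_fov'])/2); return c
def ray(n,u,v,st=None):
    c=cal(n)
    d=np.array([(u-c['cx'])/c['f'],(v-c['cy'])/c['f'],1.])
    if n!='wrist':
        Rm=cv2.Rodrigues(np.array(c['rvec'],float))[0]; t=np.array(c['tvec']).ravel()
        return -Rm.T@t, Rm.T@d
    r=np.hypot(d[0],d[1]); d=np.array([d[0]/r*np.sin(r),d[1]/r*np.sin(r),np.cos(r)]) if r>1e-9 else np.array([0,0,1.])
    T=np.array(c['tool_from_camera']); q=st['orientation']; W=R.from_quat([q[1],q[2],q[3],q[0]]).as_matrix()
    return W@T[:3,3]+np.array(st['tcp_pos']), W@T[:3,:3]@d
def atz(n,u,v,z,st=None):
    o,d=ray(n,u,v,st); return o+d*(z-o[2])/d[2]
def proj(n,p,st=None):
    c=cal(n); p=np.array(p,float)
    if n!='wrist':
        Rm=cv2.Rodrigues(np.array(c['rvec'],float))[0]; q=Rm@p+np.array(c['tvec']).ravel()
        return c['cx']+c['f']*q[0]/q[2],c['cy']+c['f']*q[1]/q[2]
    T=np.array(c['tool_from_camera']); q=st['orientation']; W=R.from_quat([q[1],q[2],q[3],q[0]]).as_matrix()
    q=T[:3,:3].T@(W.T@(p-np.array(st['tcp_pos']))-T[:3,3]); th=np.arctan2(np.hypot(q[0],q[1]),q[2]); a=np.arctan2(q[1],q[0])
    return c['cx']+c['f']*th*np.cos(a),c['cy']+c['f']*th*np.sin(a)
def snap(n,f,crop=None,s=1):
    st=env.get_state(); im=env.read_camera(n)[:,:,::-1].copy(); cv2.imwrite(f'pics/raw_{f}.png',im)
    if crop: a,b,c,d=crop; im=im[b:d,a:c]
    if s!=1: im=cv2.resize(im,None,fx=s,fy=s,interpolation=cv2.INTER_CUBIC)
    cv2.imwrite(f'pics/{f}.png',im); return st
E
python3 - <<'E'
from h import *
snap('top','t0',s=1.5);snap('side','s0',s=1.5)
st=env.get_state();print(st)
for n in('top','side'): print(n,ray(n,256,192),cal(n)['f'])
print(cal('wrist'))
E
```

```text
{'clock': 0.1, 'joint_pos': array([ 1.16439190e+00,  3.13902816e-01,  4.51556702e-02,  1.30359644e+00,
       -5.65511486e-05,  1.43119501e+00]), 'qvel': array([-0.0009883 , -0.00098814,  0.00367032,  0.00206883, -0.00067125,
        0.0007404 ]), 'tau': array([ 3.78769822e-03, -4.81727707e+01,  2.99242902e+01,  1.28072957e-02,
       -1.02023635e-04,  9.72837000e-06]), 'tcp_pos': array([0.15145515, 0.55425442, 0.23053662]), 'orientation': array([-1.81360292e-04,  1.33006181e-01,  9.91114906e-01, -7.52600114e-04]), 'wrist_force': array([-0.05882717,  0.15391859, -0.14548993]), 'ft_torque': array([ 0.04253083, -0.01814634, -0.04209763]), 'grip_force': 0.0, 'finger_gap': 0.08555340366397143}
top (array([ 0.4405951 , -0.00564621,  1.47182295]), array([ 0.08149374,  0.01123094, -0.99662201])) 423.5760976482847
side (array([0.51320803, 0.86263535, 1.05583128]), array([ 0.02372681, -0.66217027, -0.74918445])) 428.8004975653877
{'vertical_fov': 65.70646984690485, 'cx': 257.0779847838589, 'cy': 188.8438141621811, 'tool_from_camera': array([[-3.69993874e-04, -9.56170348e-01, -2.92810740e-01,
         7.48408638e-02],
       [ 9.99999164e-01,  8.96328984e-06, -1.29286240e-03,
         6.17645797e-05],
       [ 1.23882124e-03, -2.92810974e-01,  9.56169545e-01,
        -1.42649743e-01],
       [ 0.00000000e+00,  0.00000000e+00,  0.00000000e+00,
         1.00000000e+00]]), 'f': np.float64(297.3186396354542)}
```

View pics/t0.png

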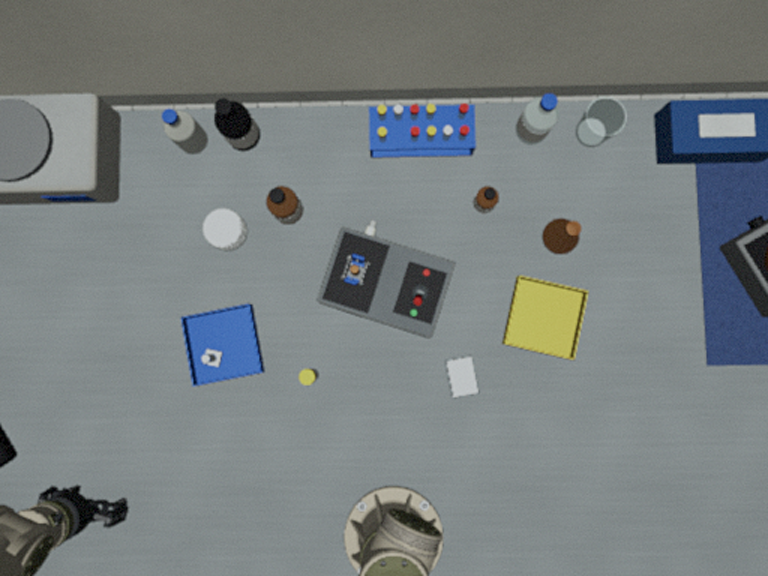

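View pics/s0.png

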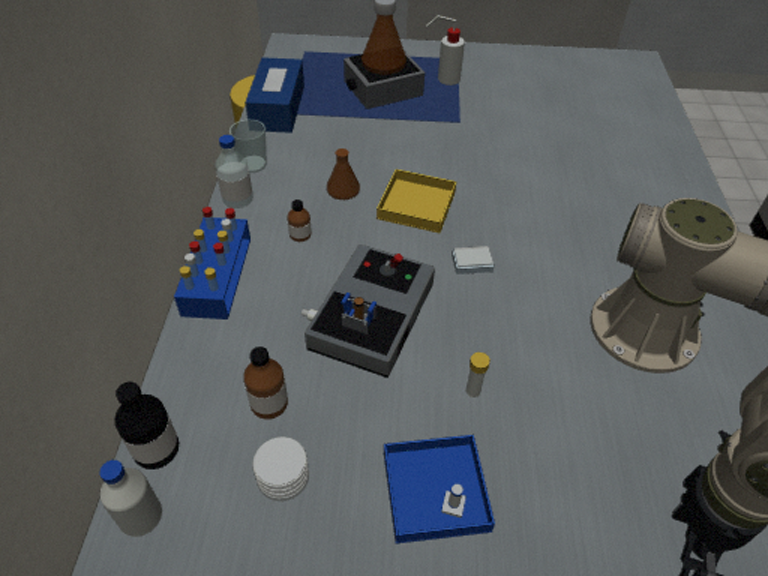

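The top view shows the pump with top corners near (344,228), (455,262), (432,336), (319,301) in the 1.5x picture. The green dot is at (414,313), the red dot at (426,272) and the clip at about (355,270). The yellow tray is at about (545,318), to the robot's right.

```bash
python3 - <<'E'
from h import *
P=lambda u,v,z: atz('top',u/1.5,v/1.5,z)[:2]
c=[P(u,v,.06) for u,v in((344,228),(455,262),(432,336),(319,301))]
print(c,np.mean(c,0)); 
for i in range(4): print(np.linalg.norm(c[i]-c[(i+1)%4]))
yax=(c[0]-c[1]+c[3]-c[2]);yaw=np.arctan2(-yax[0],yax[1]);print('yaw',yaw)
g,r=P(414,313,.06),P(426,272,.06);print('dots',g,r,np.linalg.norm(g-r),np.arctan2(*(r-g)[::-1]),(g+r)/2)
ctr=np.mean(c,0);Rz=np.array([[np.cos(yaw),-np.sin(yaw)],[np.sin(yaw),np.cos(yaw)]])
print('clip',ctr+Rz@[0,.07],'piv',ctr+Rz@[0,-.08])
t=[P(u,v,.035) for u,v in((516,277),(587,291),(577,359),(503,344))];print('tray',np.mean(t,0),t)
st=env.get_state();q=st['orientation'];print(R.from_quat([q[1],q[2],q[3],q[0]]).as_matrix().round(3))
E
```

```text
[array([0.69306515, 0.09796089]), array([ 0.61144429, -0.14924757]), array([ 0.44758777, -0.09414232]), array([0.52955602, 0.15566998])] [0.57041331 0.00256024]
0.26033437983916036
0.1728743656817345
0.2629162971681952
0.17339427801677407
yaw -0.3179712665409359
dots [ 0.49915834 -0.05540601] [ 0.59018408 -0.08406765] 0.09543152883742868 -0.3050461804403909 [ 0.54467121 -0.06973683]
clip [0.59229812 0.06905126] piv [ 0.5454021  -0.07342949]
tray [ 0.48475822 -0.35222419] [array([ 0.5777213 , -0.28874425]), array([ 0.54309817, -0.44725221]), array([ 0.39105271, -0.41839751]), array([ 0.4271607 , -0.25450281])]
[[-0.965  0.264 -0.001]
 [ 0.264  0.965 -0.001]
 [ 0.    -0.002 -1.   ]]
```

servo_tool --increments '[{"x": -32.4, "y": -24.7, "roll": 2.5}, {"x": -32.4, "y": -24.7}, {"x": -32.4, "y": -24.7}, {"x": -32.4, "y": -24.7}, {"x": -32.4, "y": -24.7}]'

```text
invalid input at $.increments[0]: expected keys grip, x, y, z, roll
```

servo_tool --increments '[{"x": -32.4, "y": -24.7}, {"x": -32.4, "y": -24.7}, {"x": -32.4, "y": -24.7}, {"x": -32.4, "y": -24.7}, {"x": -32.4, "y": -24.7}]'

```text
invalid input at $.increments[0]: expected keys grip, x, y, z, roll
```

servo_tool --increments '[{"x": -32.4, "y": -24.7}, {"x": -32.4, "y": -24.7}, {"x": -32.4, "y": -24.7}, {"x": -32.4, "y": -24.7}, {"x": -32.4, "y": -24.7}]'

```text
invalid input at $.increments[0]: expected keys grip, x, y, z, roll
```

servo_tool --increments '[{"x": -32.4, "y": -24.7}, {"x": -20, "y": -15}, {}, {}]'

```text
invalid input at $.increments[0]: expected keys grip, x, y, z, roll
```

```bash
python3 - <<'E'
from h import *
import pickle
st=snap('wrist','w1',s=1.5);pickle.dump(st,open('w1.pkl','wb'));print(st)
E
```

```text
{'clock': 0.1, 'joint_pos': array([ 1.16439190e+00,  3.13902816e-01,  4.51556702e-02,  1.30359644e+00,
       -5.65511486e-05,  1.43119501e+00]), 'qvel': array([-0.0009883 , -0.00098814,  0.00367032,  0.00206883, -0.00067125,
        0.0007404 ]), 'tau': array([ 3.78769822e-03, -4.81727707e+01,  2.99242902e+01,  1.28072957e-02,
       -1.02023635e-04,  9.72837000e-06]), 'tcp_pos': array([0.15145515, 0.55425442, 0.23053662]), 'orientation': array([-1.81360292e-04,  1.33006181e-01,  9.91114906e-01, -7.52600114e-04]), 'wrist_force': array([-0.05882717,  0.15391859, -0.14548993]), 'ft_torque': array([ 0.04253083, -0.01814634, -0.04209763]), 'grip_force': 0.0, 'finger_gap': 0.08555340366397143}
```

View pics/w1.png

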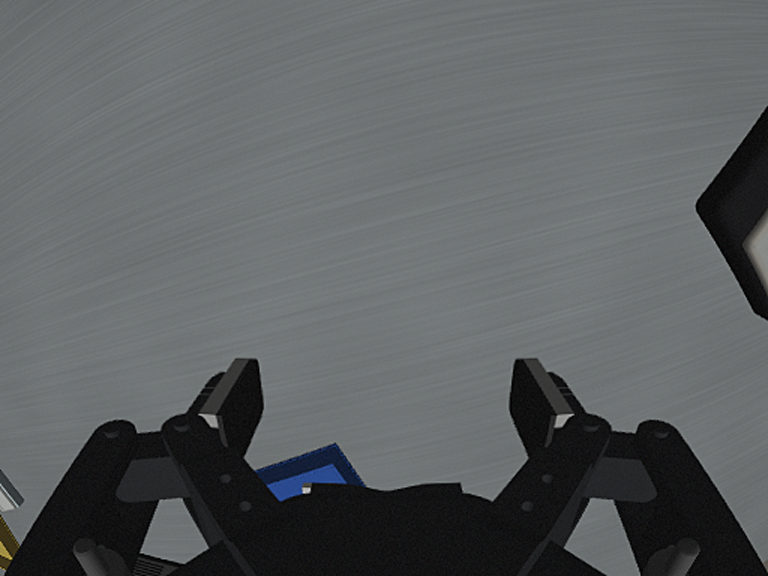

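The first picture was taken before any move, because the rows must carry all keys. It shows only the fingers and the bench, and image up is tool +x.

servo_tool --increments '[{"grip": 0, "x": -33.9, "y": -23.6, "z": 0, "roll": 2.5}, {"grip": 0, "x": -33, "y": -24.8, "z": 0, "roll": 0}, {"grip": 0, "x": -33, "y": -24.8, "z": 0, "roll": 0}, {"grip": 0, "x": -33, "y": -24.8, "z": 0, "roll": 0}, {"grip": 0, "x": -33, "y": -24.8, "z": 0, "roll": 0}]'

```text
clock: 0.57
tcp_pos: [0.2739, 0.3865, 0.231]
orientation: [-0.0, 0.154, 0.988, -0.0]
wrist_force: [1.1, 0.3, 0.4]
finger_gap: 0.0854
grip_force: 0.0
```

servo_tool --increments '[{"grip": 0, "x": -33, "y": -24.8, "z": 0, "roll": 0}, {"grip": 0, "x": -33, "y": -24.8, "z": 0, "roll": 0}, {"grip": 0, "x": -33, "y": -24.8, "z": 0, "roll": 0}, {"grip": 0, "x": -33, "y": -24.8, "z": 0, "roll": 0}, {"grip": 0, "x": -33, "y": -24.8, "z": 0, "roll": 0}]'

```text
clock: 0.98
tcp_pos: [0.3933, 0.2179, 0.2313]
orientation: [0.0, 0.155, 0.988, 0.0]
wrist_force: [0.1, 0.4, 0.2]
finger_gap: 0.0855
grip_force: 0.0
```

servo_tool --increments '[{"grip": 0, "x": -33, "y": -24.8, "z": 0, "roll": 0}, {"grip": 0, "x": -33, "y": -24.8, "z": 0, "roll": 0}, {"grip": 0, "x": -33, "y": -24.8, "z": 0, "roll": 0}, {"grip": 0, "x": -33, "y": -24.8, "z": 0, "roll": 0}, {"grip": 0, "x": -33, "y": -24.8, "z": 0, "roll": 0}]'

```text
clock: 1.4
tcp_pos: [0.5126, 0.0493, 0.2311]
orientation: [-0.0, 0.155, 0.988, 0.0]
wrist_force: [1.2, 1.4, -0.4]
finger_gap: 0.0854
grip_force: 0.0
```

servo_tool --increments '[{"grip": 0, "x": -33, "y": -24.8, "z": 0, "roll": 0}, {"grip": 0, "x": -33, "y": -24.8, "z": 0, "roll": 0}, {"grip": 0, "x": -33, "y": -24.8, "z": 0, "roll": 0}, {"grip": 0, "x": 0, "y": 0, "z": 0, "roll": 0}, {"grip": 0, "x": 0, "y": 0, "z": 0, "roll": 0}]'

```text
clock: 1.82
tcp_pos: [0.584, -0.0519, 0.2299]
orientation: [-0.001, 0.156, 0.988, 0.0]
wrist_force: [-0.1, 0.5, -0.8]
finger_gap: 0.0856
grip_force: 0.0
```

```bash
python3 - <<'E'
from h import *
import pickle
st=snap('wrist','w2',s=1.5);pickle.dump(st,open('w2.pkl','wb'));print(st)
E
```

```text
{'clock': 1.8167, 'joint_pos': array([-2.25600512e-01,  3.37447578e-01,  7.66631572e-02,  1.31188593e+00,
        1.95756920e-04,  8.84471244e-02]), 'qvel': array([ 0.04579498, -0.04045534, -0.03984095,  0.01729067,  0.00823847,
        0.00845078]), 'tau': array([ -1.5256549 , -48.46912622,  30.80589652,  -0.43650454,
        -0.13483483,  -0.06996039]), 'tcp_pos': array([ 0.5840192 , -0.05189654,  0.229894  ]), 'orientation': array([-9.28103269e-04,  1.56379359e-01,  9.87696618e-01,  1.61855231e-04]), 'wrist_force': array([-0.12558157,  0.49475701, -0.75734976]), 'ft_torque': array([0.01654113, 0.04060189, 0.01155028]), 'grip_force': 0.0, 'finger_gap': 0.08563056586734358}
```

View pics/w2.png

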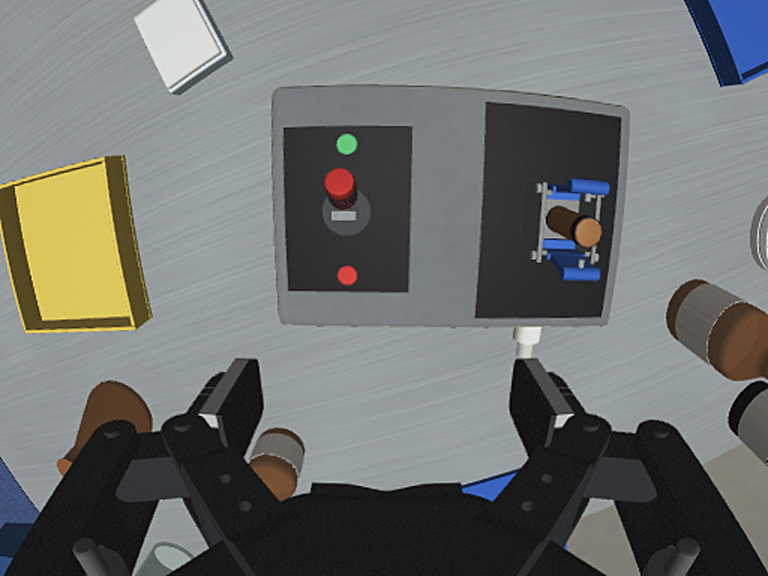

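The wrist view shows the whole pump in the 1.5x picture. The green dot is at (347,144), the red dot at (347,275) and the knob top at (340,183). The cartridge top is at (587,233), and the tab bars are at (590,187) near and (580,273) far.

```bash
python3 - <<'E'
from h import *
import pickle
st=pickle.load(open('w2.pkl','rb'))
P=lambda u,v,z: atz('wrist',u/1.5,v/1.5,z,st)[:2]
g,r=P(347,144,.06),P(347,275,.06);d=r-g
yaw=np.arctan2(d[1],d[0]);piv=(g+r)/2
print('len',np.linalg.norm(d),'yaw',yaw,'piv',piv)
ex=np.array([np.cos(yaw),np.sin(yaw)]);ey=np.array([-ex[1],ex[0]])
def loc(p): p=p-piv; return (p@ex).round(4),(p@ey).round(4)
print('gate',loc(P(343,215,.084)),'knobtop (exp -.0278,0)',loc(P(340,183,.111)))
for n,p in(('spent top',(587,233,.125)),('near',(590,187,.119)),('far',(580,273,.119))): print(n,loc(P(*p)),'exp y .15')
c=[P(u,v,.06) for u,v in((273,88),(629,107),(606,325),(281,323))]
print([loc(x) for x in c])
q=st['orientation'];M=R.from_quat([q[1],q[2],q[3],q[0]]).as_matrix();print(M.round(4), 'toolyaw',np.arctan2(-M[0,1],M[1,1]))
E
```

```text
len 0.09437458547015495 yaw -0.3304263712357711 piv [ 0.54410148 -0.06816686]
gate (np.float64(-0.0004), np.float64(-0.0004)) knobtop (exp -.0278,0) (np.float64(-0.0234), np.float64(0.0005))
spent top (np.float64(-0.0004), np.float64(0.1491)) exp y .15
near (np.float64(-0.028), np.float64(0.1512)) exp y .15
far (np.float64(0.0263), np.float64(0.1505)) exp y .15
[(np.float64(-0.0886), np.float64(-0.0528)), (np.float64(-0.0899), np.float64(0.2109)), (np.float64(0.0861), np.float64(0.2111)), (np.float64(0.0863), np.float64(-0.0517))]
[[-9.511e-01  3.089e-01 -1.800e-03]
 [ 3.089e-01  9.511e-01  6.000e-04]
 [ 1.900e-03  0.000e+00 -1.000e+00]] toolyaw -0.3140478478601017
```

servo_tool --increments '[{"grip": 0, "x": 27.2, "y": -13.8, "z": 20, "roll": 0.6}, {"grip": 0, "x": 27.2, "y": -13.8, "z": 20, "roll": 0}, {"grip": 0.3, "x": 0, "y": 0, "z": 25, "roll": 0}, {"grip": 0.3, "x": 0, "y": 0, "z": 25, "roll": 0}, {"grip": 0.3, "x": 0, "y": 0, "z": 0, "roll": 0}]'

```text
clock: 2.28
tcp_pos: [0.5187, -0.0568, 0.1374]
orientation: [-0.004, 0.159, 0.987, 0.001]
wrist_force: [-1.5, 0.8, 0.6]
finger_gap: 0.06
grip_force: 0.0
```

servo_tool --increments '[{"grip": 0.3, "x": 0, "y": 0, "z": 20, "roll": 0}, {"grip": 0.3, "x": 0, "y": 0, "z": 20, "roll": 0}, {"grip": 0.3, "x": 0, "y": 0, "z": 20, "roll": 0}, {"grip": 0.3, "x": 0, "y": 0, "z": 0, "roll": 0}, {"grip": 0.3, "x": 0, "y": 0, "z": 0, "roll": 0}]'

```text
clock: 2.7
tcp_pos: [0.5227, -0.0581, 0.0818]
orientation: [-0.001, 0.159, 0.987, 0.0]
wrist_force: [0.7, 0.3, -0.2]
finger_gap: 0.0598
grip_force: 0.0
```

```bash
python3 - <<'E'
from h import *
import pickle
st=snap('wrist','w3',(100,100,400,330),2.5);pickle.dump(st,open('w3.pkl','wb'));print(st['tcp_pos'],st['finger_gap'],st['wrist_force'])
p=np.array([.5441,-.0682]);ex=np.array([np.cos(-.325),np.sin(-.325)]);ey=np.array([-ex[1],ex[0]]);d=st['tcp_pos'][:2]-p
print('local',d@ex,d@ey)
E
```

```text
[ 0.52265156 -0.05811865  0.08184043] 0.059805120219236375 [ 0.68162919  0.28267354 -0.19983521]
local -0.02354468858161399 0.0027049209962698665
```

View pics/w3.png

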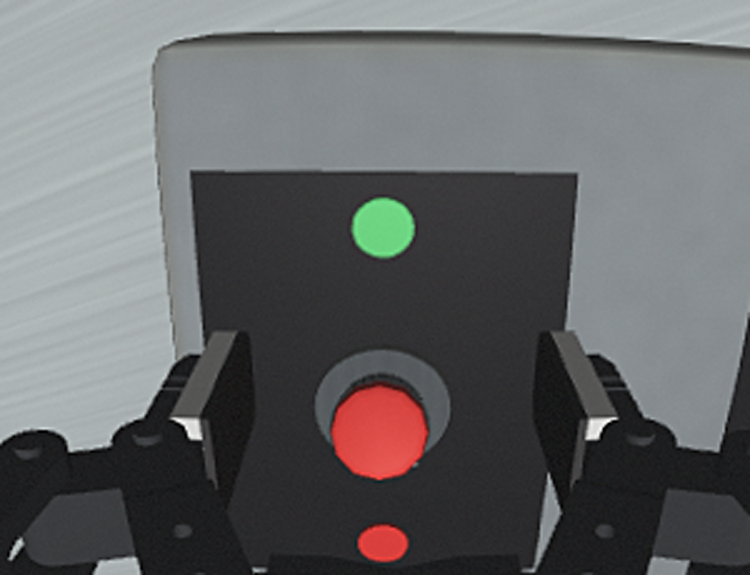

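The knob top is at raw pixel (252,273), between the open pads. The green dot is at (253,191) and the red dot at (253,317).

```bash
cat > loc.py <<'E'
from h import *
import pickle
def tool(n,u,v,z):
    st=pickle.load(open(n+'.pkl','rb'));p=atz('wrist',u,v,z,st);q=st['orientation']
    M=R.from_quat([q[1],q[2],q[3],q[0]]).as_matrix()
    return p.round(4),(1e3*M.T@(p-st['tcp_pos'])).round(1)
E
python3 - <<'E'
from loc import *
for a in((252,272.8,.111),(253.2,190.8,.06),(253.2,317.2,.06)): print(tool('w3',*a))
E
```

```text
(array([ 0.5214, -0.0602,  0.111 ]), array([  0.5,  -2.4, -29.2]))
(array([ 0.4998, -0.0531,  0.06  ]), array([23.3, -2.4, 21.9]))
(array([ 0.59  , -0.0835,  0.06  ]), array([-72. ,  -3. ,  21.7]))
```

servo_tool --increments '[{"grip": 0.3, "x": -3.5, "y": -2.5, "z": 2, "roll": 0.2}, {"grip": 0.6, "x": 0, "y": 0, "z": 0, "roll": 0}, {"grip": 1, "x": 0, "y": 0, "z": 0, "roll": 0}, {"grip": 1, "x": 0, "y": 0, "z": 0, "roll": 0}, {"grip": 1, "x": 0, "y": 0, "z": 0, "roll": 0}]' --grip_force 30

```text
clock: 3.17
tcp_pos: [0.5262, -0.0622, 0.08]
orientation: [0.001, 0.161, 0.987, 0.001]
wrist_force: [0.5, 2.0, 3.6]
finger_gap: 0.0173
grip_force: 29.1
```

servo_tool --increments '[{"grip": 1, "x": 0, "y": 0, "z": 0, "roll": 0}, {"grip": 1, "x": 0, "y": 0, "z": 0, "roll": 0}, {"grip": 1, "x": 0, "y": 0, "z": 0, "roll": 0}]'

```text
clock: 3.42
tcp_pos: [0.5262, -0.0623, 0.0799]
orientation: [0.001, 0.161, 0.987, 0.0]
wrist_force: [-0.8, 3.7, 6.2]
finger_gap: 0.0172
grip_force: 29.5
```

servo_tool --increments '[{"grip": 1, "x": 1.4, "y": 0, "z": -2.5, "roll": 0}, {"grip": 1, "x": 1.4, "y": 0, "z": -2.5, "roll": 0}, {"grip": 1, "x": 1.3, "y": 0, "z": -2.5, "roll": 0}, {"grip": 1, "x": 0, "y": 0, "z": 0, "roll": 0}, {"grip": 1, "x": 0, "y": 0, "z": 0, "roll": 0}]' --grip_force 40

```text
clock: 3.83
tcp_pos: [0.5228, -0.0613, 0.0869]
orientation: [0.001, 0.161, 0.987, 0.0]
wrist_force: [5.3, 2.0, -2.9]
finger_gap: 0.0171
grip_force: 39.1
```

servo_tool --increments '[{"grip": 1, "x": -4.8, "y": 0, "z": -2.4, "roll": 0}, {"grip": 1, "x": -5.0, "y": 0, "z": -1.9, "roll": 0}, {"grip": 1, "x": -5.2, "y": 0, "z": -1.4, "roll": 0}, {"grip": 1, "x": -5.3, "y": 0, "z": -0.8, "roll": 0}, {"grip": 1, "x": 0, "y": 0, "z": 0, "roll": 0}]'

```text
clock: 4.25
tcp_pos: [0.5416, -0.0677, 0.0927]
orientation: [-0.0, 0.161, 0.987, 0.0]
wrist_force: [1.3, 4.9, -4.8]
finger_gap: 0.0171
grip_force: 39.1
```

servo_tool --increments '[{"grip": 1, "x": -5.3, "y": 0, "z": -0.3, "roll": 0}, {"grip": 1, "x": -5.3, "y": 0, "z": 0.3, "roll": 0}, {"grip": 1, "x": -5.3, "y": 0, "z": 0.8, "roll": 0}, {"grip": 1, "x": 0, "y": 0, "z": 0, "roll": 0}]'

```text
clock: 4.58
tcp_pos: [0.5553, -0.0723, 0.0915]
orientation: [-0.002, 0.161, 0.987, 0.001]
wrist_force: [-0.3, 4.7, -3.9]
finger_gap: 0.0167
grip_force: 39.2
```

servo_tool --increments '[{"grip": 1, "x": -5.2, "y": 0, "z": 1.3, "roll": 0}, {"grip": 1, "x": -5.0, "y": 0, "z": 1.8, "roll": 0}, {"grip": 1, "x": -4.8, "y": 0, "z": 2.3, "roll": 0}, {"grip": 1, "x": 0, "y": 0, "z": 0, "roll": 0}]'

```text
clock: 4.92
tcp_pos: [0.569, -0.0771, 0.0859]
orientation: [-0.002, 0.162, 0.987, 0.0]
wrist_force: [-1.7, 5.5, -3.2]
finger_gap: 0.0163
grip_force: 39.1
```

servo_tool --increments '[{"grip": 1, "x": -2, "y": 0, "z": 1.2, "roll": 0}, {"grip": 1, "x": -1, "y": 0, "z": 0.5, "roll": 0}, {"grip": 1, "x": 0, "y": 0, "z": 0, "roll": 0}]'

```text
clock: 5.17
tcp_pos: [0.5719, -0.0781, 0.0847]
orientation: [-0.002, 0.161, 0.987, 0.0]
wrist_force: [-2.6, 4.8, -2.7]
finger_gap: 0.0164
grip_force: 39.2
```

servo_tool --increments '[{"grip": 1, "x": -2, "y": 0, "z": 1.2, "roll": 0}, {"grip": 1, "x": -1, "y": 0, "z": 0.6, "roll": 0}, {"grip": 1, "x": 0, "y": 0, "z": 0, "roll": 0}]'

```text
clock: 5.42
tcp_pos: [0.5777, -0.0809, 0.0843]
orientation: [0.002, 0.162, 0.987, -0.001]
wrist_force: [1.6, 0.1, -0.7]
finger_gap: 0.0002
grip_force: 1.3
```

The fingers slipped off the knob at the end of the swing. I'll back up, open and look.

servo_tool --increments '[{"grip": 1, "x": 0, "y": 0, "z": -20, "roll": 0}, {"grip": 1, "x": 0, "y": 0, "z": -35, "roll": 0}, {"grip": 0, "x": -20, "y": 10, "z": -35, "roll": 0}, {"grip": 0, "x": -20, "y": 20, "z": -20, "roll": 0}, {"grip": 0, "x": 0, "y": 0, "z": 0, "roll": 0}]'

```text
clock: 5.83
tcp_pos: [0.6301, -0.0643, 0.2003]
orientation: [0.007, 0.161, 0.987, -0.0]
wrist_force: [-0.3, -0.1, 0.6]
finger_gap: 0.0357
grip_force: 0.0
```

```bash
python3 - <<'E'
from h import *
import pickle
st=snap('wrist','w4',(130,20,450,250),2.4);pickle.dump(st,open('w4.pkl','wb'));print(st['tcp_pos'],st['finger_gap'],st['wrist_force'])
E
```

```text
[ 0.63013541 -0.06432523  0.200282  ] 0.03569153880233778 [-0.28066284 -0.12563087  0.59583305]
```

View pics/w4.png

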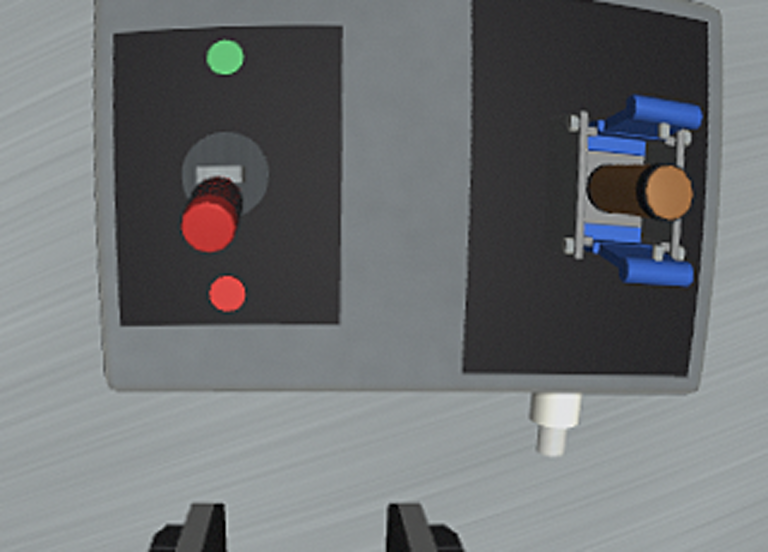

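The lever now leans to the red side, with the knob top at raw pixel (217,114). The clip is in clear view at right. I'll fit the angle and lift against the model.

```bash
python3 - <<'E'
from loc import *
st=pickle.load(open('w4.pkl','rb'))
C=lambda u,v:(130+u/2.4,20+v/2.4)
g=atz('wrist',*C(225,57),.06,st)[:2];r=atz('wrist',*C(227.5,294),.06,st)[:2]
piv=(g+r)/2;d=r-g;yaw=np.arctan2(d[1],d[0]);print(np.linalg.norm(d),yaw,piv)
ex=np.array([np.cos(yaw),np.sin(yaw)]);ey=np.array([-ex[1],ex[0]])
for lift in(0,.009):
  for th in(.3,.35,.4,.45,.5):
    L=.058+lift;p=np.r_[piv+ex*L*np.sin(th),.06+L*np.cos(th)];u,v=proj('wrist',p,st);print(lift,th,((u-130)*2.4).round(0),((v-20)*2.4).round(0))
loc=lambda p:(((p-piv)@ex).round(4),((p-piv)@ey).round(4))
for n,p in(('spent',(668,193,.125)),('near',(665,112,.119)),('far',(658,271,.119)),('gate',(219,173,.084))): print(n,loc(atz('wrist',*C(*p[:2]),p[2],st)[:2]))
E
```

```text
0.09490382587028155 -0.3242505120209231 [ 0.54404436 -0.06822955]
0 0.3 207.0 227.0
0 0.35 208.0 236.0
0 0.4 208.0 244.0
0 0.45 209.0 251.0
0 0.5 210.0 259.0
0.009 0.3 204.0 238.0
0.009 0.35 204.0 247.0
0.009 0.4 205.0 257.0
0.009 0.45 206.0 266.0
0.009 0.5 207.0 275.0
spent (np.float64(0.0004), np.float64(0.1496))
near (np.float64(-0.0272), np.float64(0.1507))
far (np.float64(0.0273), np.float64(0.151))
gate (np.float64(-0.0006), np.float64(0.0003))
```

servo_tool --increments '[{"grip": 1, "x": 32, "y": -10.4, "z": 0, "roll": 0}, {"grip": 1, "x": 32, "y": -10.4, "z": 0, "roll": 0}, {"grip": 1, "x": 32, "y": -10.4, "z": 20, "roll": 0}, {"grip": 1, "x": 0, "y": 0, "z": 40, "roll": 0}, {"grip": 1, "x": 0, "y": 0, "z": 0, "roll": 0}]'

```text
clock: 6.3
tcp_pos: [0.5151, -0.0619, 0.1273]
orientation: [-0.006, 0.162, 0.987, 0.0]
wrist_force: [-1.6, 0.1, -1.7]
finger_gap: -0.0001
grip_force: 0.0
```

servo_tool --increments '[{"grip": 1, "x": 0, "y": 0, "z": 0, "roll": 0}, {"grip": 1, "x": 0, "y": 0, "z": 0, "roll": 0}]'

```text
clock: 6.47
tcp_pos: [0.5234, -0.0634, 0.1345]
orientation: [0.0, 0.162, 0.987, -0.0]
wrist_force: [0.6, -0.3, 1.0]
finger_gap: -0.0
grip_force: 0.0
```

servo_tool --increments '[{"grip": 1, "x": 0, "y": 2, "z": 22, "roll": 0}, {"grip": 1, "x": 0, "y": 0, "z": 20.5, "roll": 0}, {"grip": 1, "x": 0, "y": 0, "z": 0, "roll": 0}, {"grip": 1, "x": 0, "y": 0, "z": 0, "roll": 0}]'

```text
clock: 6.8
tcp_pos: [0.5242, -0.0612, 0.0918]
orientation: [-0.0, 0.161, 0.987, -0.0]
wrist_force: [1.0, -0.5, -0.5]
finger_gap: -0.0002
grip_force: 0.0
```

servo_tool --increments '[{"grip": 1, "x": -4, "y": 0, "z": 0, "roll": 0}, {"grip": 1, "x": -4, "y": 0, "z": 0, "roll": 0}, {"grip": 1, "x": -2, "y": 0, "z": 0, "roll": 0}, {"grip": 1, "x": 0, "y": 0, "z": 0, "roll": 0}]'

```text
clock: 7.13
tcp_pos: [0.5343, -0.0647, 0.0922]
orientation: [0.001, 0.162, 0.987, -0.0]
wrist_force: [0.1, 0.7, 0.0]
finger_gap: -0.0
grip_force: 0.0
```

Now local x is about -10. I'll push on in small steps.

servo_tool --increments '[{"grip": 1, "x": -2, "y": 0, "z": 0, "roll": 0}, {"grip": 1, "x": -2, "y": 0, "z": 0, "roll": 0}, {"grip": 1, "x": 0, "y": 0, "z": 0, "roll": 0}]'

```text
clock: 7.38
tcp_pos: [0.5368, -0.0655, 0.0912]
orientation: [0.0, 0.162, 0.987, 0.0]
wrist_force: [-0.0, 0.5, -0.0]
finger_gap: -0.0004
grip_force: 0.3
```

servo_tool --increments '[{"grip": 1, "x": -2, "y": 0, "z": 0, "roll": 0}, {"grip": 1, "x": 0, "y": 0, "z": 0, "roll": 0}]'

```text
clock: 7.55
tcp_pos: [0.5385, -0.0661, 0.091]
orientation: [-0.0, 0.162, 0.987, 0.0]
wrist_force: [-0.3, 0.1, 0.1]
finger_gap: -0.0001
grip_force: 0.3
```

servo_tool --increments '[{"grip": 1, "x": -2, "y": 0, "z": 0, "roll": 0}, {"grip": 1, "x": 0, "y": 0, "z": 0, "roll": 0}]'

```text
clock: 7.72
tcp_pos: [0.5404, -0.0667, 0.091]
orientation: [-0.0, 0.162, 0.987, 0.0]
wrist_force: [-1.1, 0.3, 0.6]
finger_gap: -0.0
grip_force: 0.3
```

servo_tool --increments '[{"grip": 1, "x": -2, "y": 0, "z": 0, "roll": 0}, {"grip": 1, "x": 0, "y": 0, "z": 0, "roll": 0}]'

```text
clock: 7.88
tcp_pos: [0.5418, -0.0672, 0.0908]
orientation: [-0.001, 0.161, 0.987, 0.0]
wrist_force: [-1.4, 1.8, 0.7]
finger_gap: -0.0001
grip_force: 0.9
```

servo_tool --increments '[{"grip": 1, "x": -2, "y": 0, "z": 0, "roll": 0}, {"grip": 1, "x": 0, "y": 0, "z": 0, "roll": 0}]'

```text
clock: 8.05
tcp_pos: [0.5423, -0.0674, 0.0905]
orientation: [-0.002, 0.161, 0.987, 0.0]
wrist_force: [-5.2, 0.6, 2.5]
finger_gap: 0.0
grip_force: 3.2
```

servo_tool --increments '[{"grip": 1, "x": -1.5, "y": 0, "z": 0, "roll": 0}, {"grip": 1, "x": 0, "y": 0, "z": 0, "roll": 0}]'

```text
clock: 8.22
tcp_pos: [0.5426, -0.0674, 0.0904]
orientation: [-0.003, 0.161, 0.987, 0.0]
wrist_force: [-7.7, 2.0, 5.0]
finger_gap: 0.0
grip_force: 4.8
```

servo_tool --increments '[{"grip": 1, "x": 8, "y": 0, "z": -5, "roll": 0}, {"grip": 1, "x": 0, "y": 0, "z": -40, "roll": 0}, {"grip": 1, "x": 0, "y": 0, "z": -40, "roll": 0}, {"grip": 0, "x": -9, "y": 0, "z": -30, "roll": 0}, {"grip": 0, "x": 0, "y": 37.5, "z": 0, "roll": 0}]'

```text
clock: 8.63
tcp_pos: [0.563, -0.0386, 0.2142]
orientation: [0.007, 0.165, 0.986, -0.002]
wrist_force: [2.9, 0.2, 0.4]
finger_gap: 0.0232
grip_force: 0.0
```

servo_tool --increments '[{"grip": 0, "x": 0, "y": 37.5, "z": 0, "roll": 0}, {"grip": 0, "x": 0, "y": 37.5, "z": 0, "roll": 0}, {"grip": 0, "x": 0, "y": 37.5, "z": 0, "roll": 0}, {"grip": 0, "x": 0, "y": 0, "z": 0, "roll": -7}, {"grip": 0, "x": 0, "y": 0, "z": 0, "roll": -7}]'

```text
clock: 9.05
tcp_pos: [0.5954, 0.0759, 0.2066]
orientation: [0.001, 0.035, 0.999, 0.0]
wrist_force: [0.1, 0.0, -0.0]
finger_gap: 0.0833
grip_force: 0.0
```

servo_tool --increments '[{"grip": 0, "x": 0, "y": 0, "z": 0, "roll": -7}, {"grip": 0, "x": 0, "y": 0, "z": 0, "roll": -7}, {"grip": 0, "x": 0, "y": 0, "z": 0, "roll": -7}, {"grip": 0, "x": 0, "y": 0, "z": 0, "roll": -7}, {"grip": 0, "x": 0, "y": 0, "z": 0, "roll": -7}]'

```text
clock: 9.47
tcp_pos: [0.595, 0.0734, 0.2068]
orientation: [0.001, -0.265, 0.964, -0.0]
wrist_force: [-0.4, -0.7, 0.0]
finger_gap: 0.0853
grip_force: 0.0
```

servo_tool --increments '[{"grip": 0, "x": 0, "y": 0, "z": 0, "roll": -7}, {"grip": 0, "x": 0, "y": 0, "z": 0, "roll": -7}, {"grip": 0, "x": 0, "y": 0, "z": 0, "roll": -7}, {"grip": 0, "x": 0, "y": 0, "z": 0, "roll": -7}, {"grip": 0, "x": 0, "y": 0, "z": 0, "roll": -7}]'

```text
clock: 9.88
tcp_pos: [0.595, 0.0734, 0.2068]
orientation: [0.001, -0.543, 0.84, -0.001]
wrist_force: [-0.1, -0.2, 0.5]
finger_gap: 0.0853
grip_force: 0.0
```

servo_tool --increments '[{"grip": 0, "x": 0, "y": 0, "z": 0, "roll": -6}, {"grip": 0, "x": 0, "y": 0, "z": 0, "roll": 0}, {"grip": 0, "x": 0, "y": 0, "z": 0, "roll": 0}, {"grip": 0, "x": 0, "y": 0, "z": 0, "roll": 0}]'

```text
clock: 10.22
tcp_pos: [0.5946, 0.0734, 0.2064]
orientation: [0.0, -0.583, 0.813, -0.0]
wrist_force: [-0.3, -0.2, -0.3]
finger_gap: 0.0849
grip_force: 0.0
```

```bash
python3 - <<'E'
from h import *
import pickle
st=snap('wrist','w5',(110,20,430,260),2.4);pickle.dump(st,open('w5.pkl','wb'));print(st['tcp_pos'],st['orientation'],st['finger_gap'],st['joint_pos'])
E
```

```text
[0.59459666 0.07338867 0.20643456] [ 4.50071123e-04 -5.82568687e-01  8.12781298e-01 -2.89299457e-04] 0.08486072698691557 [-1.11602817e-02  3.66892124e-01  6.15934686e-02  1.26442965e+00
  6.60435991e-05 -1.25493143e+00]
```

View pics/w5.png

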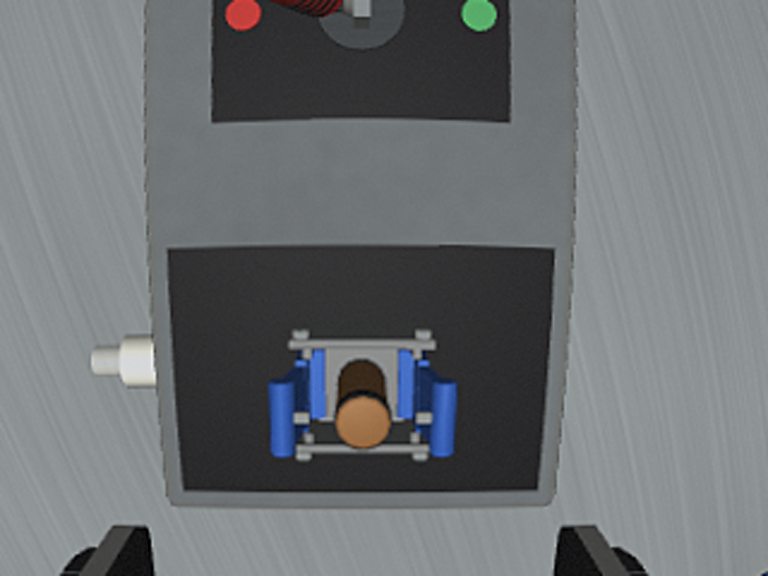

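The clip shows the far bar at about (284,418), the near bar at (444,418) and the cartridge top at (363,420). The red knob lies over towards the red dot. I'll check the lever angle numerically and work out the pinch offsets.

```bash
python3 - <<'E'
from loc import *
C=lambda u,v:(110+u/2.4,20+v/2.4)
for n,p in(('spent',(363,420,.125)),('far',(284,418,.119)),('near',(444,418,.119)),('farout',(269,418,.119)),('nearout',(456.5,418,.119)),('red',(243,14,.06)),('green',(479,14,.06))): print(n,*tool('w5',*C(*p[:2]),p[2]))
st=pickle.load(open('w5.pkl','rb'))
im=cv2.imread('pics/raw_w5.png');h=cv2.cvtColor(im,cv2.COLOR_BGR2HSV)
m=(((h[...,0]<8)|(h[...,0]>172))&(h[...,1]>140)&(h[...,2]>130)).astype(np.uint8)
n,l,s,c=cv2.connectedComponentsWithStats(m)
print([(s[i],c[i].round(1)) for i in range(1,n) if s[i][4]>30])
r=tool('w5',*C(243,14),.06)[0][:2];g=tool('w5',*C(479,14),.06)[0][:2];piv=(r+g)/2;ex=(r-g)/np.linalg.norm(r-g)
print(piv,np.arctan2(ex[1],ex[0]))
for lift in(0,.009):
  for th in(.3,.4,.5): 
    L=.058+lift;print(lift,th,np.round(proj('wrist',np.r_[piv+ex*L*np.sin(th),.06+L*np.cos(th)],st),1))
E
```

```text
spent [0.5911 0.0733 0.125 ] [ 1.2  3.4 81.4]
far [0.6168 0.0659 0.119 ] [ -0.  -23.4  87.5]
near [0.5652 0.0835 0.119 ] [-0.1 31.1 87.4]
farout [0.6217 0.0643 0.119 ] [ -0.1 -28.5  87.5]
nearout [0.5612 0.0848 0.119 ] [-0.1 35.4 87.4]
red [ 0.588  -0.0832  0.06  ] [150.5 -43.9 146.4]
green [ 0.4982 -0.0531  0.06  ] [150.8  50.8 146.3]
[(array([218,   1,  18,  19, 260], dtype=int32), array([226.3,   9.9])), (array([204,  19,  15,  14, 156], dtype=int32), array([210.8,  25.2]))]
[ 0.5431  -0.06815] -0.32342000192749604
0 0.3 [239.2   7.7]
0 0.4 [232.4   8.6]
0 0.5 [226.1   9.8]
0.009 0.3 [235.    4.5]
0.009 0.4 [226.9   5.7]
0.009 0.5 [219.5   7.1]
```

The switch is verified: the lever leans 0.5 rad to the red side with the knob down. I'll descend for the pinch.

servo_tool --increments '[{"grip": 0, "x": 0.5, "y": 3.6, "z": 30, "roll": 0}, {"grip": 0, "x": 0, "y": 0, "z": 30, "roll": 0}, {"grip": 0, "x": 0, "y": 0, "z": 25, "roll": 0}, {"grip": 0, "x": 0, "y": 0, "z": 25, "roll": 0}, {"grip": 0, "x": 0, "y": 0, "z": 0, "roll": 0}]' --grip_force 20

```text
clock: 10.68
tcp_pos: [0.5871, 0.0741, 0.091]
orientation: [-0.003, -0.583, 0.812, 0.003]
wrist_force: [-1.4, -0.6, -0.4]
finger_gap: 0.0855
grip_force: 0.0
```

servo_tool --increments '[{"grip": 0.12, "x": 0, "y": 0, "z": 0, "roll": 0}, {"grip": 0.16, "x": 0, "y": 0, "z": 0, "roll": 0}, {"grip": 0.16, "x": 0, "y": 0, "z": 0, "roll": 0}, {"grip": 0.16, "x": 0, "y": 0, "z": 0, "roll": 0}]'

```text
clock: 11.02
tcp_pos: [0.5922, 0.0741, 0.0981]
orientation: [0.001, -0.584, 0.812, -0.001]
wrist_force: [-0.1, 1.2, -0.0]
finger_gap: 0.0715
grip_force: 0.0
```

servo_tool --increments '[{"grip": 0.2, "x": 0, "y": 0, "z": 0, "roll": 0}, {"grip": 0.22, "x": 0, "y": 0, "z": 0, "roll": 0}, {"grip": 0.22, "x": 0, "y": 0, "z": 0, "roll": 0}]'

```text
clock: 11.27
tcp_pos: [0.591, 0.0741, 0.0967]
orientation: [0.0, -0.584, 0.812, -0.0]
wrist_force: [0.1, -0.4, 0.0]
finger_gap: 0.0663
grip_force: 0.0
```

servo_tool --increments '[{"grip": 0.24, "x": 0, "y": 0, "z": 0, "roll": 0}, {"grip": 0.24, "x": 0, "y": 0, "z": 0, "roll": 0}]'

```text
clock: 11.43
tcp_pos: [0.5911, 0.074, 0.0964]
orientation: [0.0, -0.584, 0.812, -0.0]
wrist_force: [1.8, -0.3, 0.1]
finger_gap: 0.0653
grip_force: 0.4
```

servo_tool --increments '[{"grip": 0.26, "x": 0, "y": 0, "z": 0, "roll": 0}, {"grip": 0.26, "x": 0, "y": 0, "z": 0, "roll": 0}]'

```text
clock: 11.6
tcp_pos: [0.5917, 0.0739, 0.0967]
orientation: [0.001, -0.584, 0.812, -0.001]
wrist_force: [2.2, -0.1, 1.6]
finger_gap: 0.0634
grip_force: 4.1
```

servo_tool --increments '[{"grip": 0.29, "x": 0, "y": -0.5, "z": 0, "roll": 0}, {"grip": 0.29, "x": 0, "y": 0, "z": 0, "roll": 0}, {"grip": 0.29, "x": 0, "y": 0, "z": 0, "roll": 0}]'

```text
clock: 11.85
tcp_pos: [0.5918, 0.0738, 0.0971]
orientation: [0.001, -0.584, 0.812, -0.0]
wrist_force: [-0.6, -1.2, 5.6]
finger_gap: 0.0606
grip_force: 6.6
```

servo_tool --increments '[{"grip": 0.32, "x": 0, "y": 0, "z": 0, "roll": 0}, {"grip": 0.32, "x": 0, "y": 0, "z": 0, "roll": 0}, {"grip": 0.32, "x": 0, "y": 0, "z": 0, "roll": 0}]'

```text
clock: 12.1
tcp_pos: [0.5918, 0.0738, 0.0975]
orientation: [0.001, -0.584, 0.812, -0.001]
wrist_force: [-0.3, 0.2, 8.2]
finger_gap: 0.0581
grip_force: 7.7
```

servo_tool --increments '[{"grip": 0.35, "x": 0, "y": 0, "z": -0.7, "roll": 0}, {"grip": 0.35, "x": 0, "y": 0, "z": 0, "roll": 0}, {"grip": 0.37, "x": 0, "y": 0, "z": -0.5, "roll": 0}, {"grip": 0.37, "x": 0, "y": 0, "z": 0, "roll": 0}]'

```text
clock: 12.43
tcp_pos: [0.5918, 0.0739, 0.0983]
orientation: [0.001, -0.584, 0.812, -0.0]
wrist_force: [-0.9, -0.4, 7.2]
finger_gap: 0.0538
grip_force: 7.5
```

servo_tool --increments '[{"grip": 0.39, "x": 0, "y": 0, "z": -0.3, "roll": 0}, {"grip": 0.39, "x": 0, "y": 0, "z": 0, "roll": 0}, {"grip": 0.39, "x": 0, "y": 0, "z": 0, "roll": 0}]'

```text
clock: 12.68
tcp_pos: [0.5916, 0.074, 0.0985]
orientation: [0.001, -0.584, 0.812, -0.0]
wrist_force: [-0.2, -0.1, 8.0]
finger_gap: 0.0522
grip_force: 8.9
```

servo_tool --increments '[{"grip": 0.41, "x": 0, "y": 0, "z": 0, "roll": 0}, {"grip": 0.41, "x": 0, "y": 0, "z": 0, "roll": 0}, {"grip": 0.41, "x": 0, "y": 0, "z": 0, "roll": 0}, {"grip": 0.41, "x": 0, "y": 0, "z": 0, "roll": 0}, {"grip": 0.41, "x": 0, "y": 0, "z": 0, "roll": 0}]'

```text
clock: 13.1
tcp_pos: [0.5918, 0.0739, 0.0987]
orientation: [0.001, -0.584, 0.812, -0.001]
wrist_force: [-0.8, -0.2, 8.1]
finger_gap: 0.0507
grip_force: 8.9
```

servo_tool --increments '[{"grip": 0.41, "x": 0, "y": 0, "z": 0, "roll": 0}, {"grip": 0.41, "x": 0, "y": 0, "z": 0, "roll": 0}, {"grip": 0.41, "x": 0, "y": 0, "z": 0, "roll": 0}, {"grip": 0.41, "x": 0, "y": 0, "z": 0, "roll": 0}, {"grip": 0.41, "x": 0, "y": 0, "z": 0, "roll": 0}]'

```text
clock: 13.52
tcp_pos: [0.5918, 0.0739, 0.0987]
orientation: [0.001, -0.584, 0.812, -0.001]
wrist_force: [-0.8, -0.8, 7.8]
finger_gap: 0.0508
grip_force: 8.9
```

```bash
python3 - <<'E'
from h import *
import pickle
st=snap('wrist','w6',(130,130,390,330),2.8);pickle.dump(st,open('w6.pkl','wb'));print(st['tcp_pos'],st['grip_force'],st['finger_gap'])
for z in(.125,.142): print(z,[(np.array(proj('wrist',[.5915,.0737,z],st))-130)*2.8])
E
```

```text
[0.59183051 0.07389326 0.09867271] 8.882682770490646 0.05079210485220032
0.125 [array([356.47167782, 391.99438432])]
0.142 [array([356.35753422, 453.54789714])]
```

View pics/w6.png

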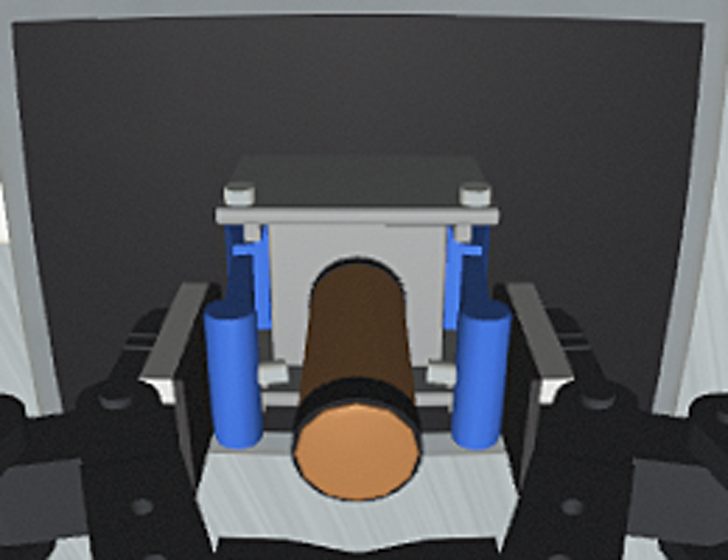

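The cartridge top is at (357,453), which matches the projected popped height of 142 mm. I'll release, rise, roll back and take the barrel.

servo_tool --increments '[{"grip": 0.2, "x": 0, "y": 0, "z": 0, "roll": 0}, {"grip": 0, "x": 0, "y": 0, "z": 0, "roll": 0}, {"grip": 0, "x": 0, "y": 0, "z": 0, "roll": 0}, {"grip": 0, "x": 0, "y": 0, "z": -10, "roll": 0}, {"grip": 0, "x": 0, "y": 0, "z": -20, "roll": 0}]'

```text
clock: 13.98
tcp_pos: [0.5888, 0.074, 0.1255]
orientation: [-0.002, -0.584, 0.812, 0.002]
wrist_force: [-0.4, -1.1, 0.2]
finger_gap: 0.0853
grip_force: 0.0
```

servo_tool --increments '[{"grip": 0, "x": 0, "y": 0, "z": -30, "roll": 0}, {"grip": 0, "x": 0, "y": 0, "z": -20, "roll": 0}, {"grip": 0, "x": 0, "y": 0, "z": 0, "roll": 7}, {"grip": 0.4, "x": 0, "y": 0, "z": 0, "roll": 7}, {"grip": 0.4, "x": 0, "y": 0, "z": 0, "roll": 7}]'

```text
clock: 14.4
tcp_pos: [0.5914, 0.074, 0.179]
orientation: [0.001, -0.423, 0.906, -0.0]
wrist_force: [-0.1, -0.3, 0.7]
finger_gap: 0.064
grip_force: 0.0
```

servo_tool --increments '[{"grip": 0.4, "x": 0, "y": 0, "z": 0, "roll": 7}, {"grip": 0.4, "x": 0, "y": 0, "z": 0, "roll": 7}, {"grip": 0.4, "x": 0, "y": 0, "z": 0, "roll": 7}, {"grip": 0.4, "x": 0, "y": 0, "z": 0, "roll": 7}, {"grip": 0.4, "x": 0, "y": 0, "z": 0, "roll": 7}]'

```text
clock: 14.82
tcp_pos: [0.591, 0.074, 0.1782]
orientation: [-0.0, -0.131, 0.991, 0.0]
wrist_force: [-0.4, 0.2, 0.6]
finger_gap: 0.0513
grip_force: 0.0
```

servo_tool --increments '[{"grip": 0.4, "x": 0, "y": 0, "z": 0, "roll": 7}, {"grip": 0.4, "x": 0, "y": 0, "z": 0, "roll": 7}, {"grip": 0.4, "x": 0, "y": 0, "z": 0, "roll": 7}, {"grip": 0.4, "x": 0, "y": 0, "z": 0, "roll": 7}, {"grip": 0.4, "x": 0, "y": 0, "z": 0, "roll": 6}]'

```text
clock: 15.23
tcp_pos: [0.591, 0.074, 0.1782]
orientation: [-0.0, 0.164, 0.986, 0.0]
wrist_force: [0.0, 0.1, -0.6]
finger_gap: 0.0512
grip_force: 0.0
```

servo_tool --increments '[{"grip": 0.4, "x": 0, "y": 0, "z": 0, "roll": 0}, {"grip": 0.4, "x": 0, "y": 0, "z": 0, "roll": 0}, {"grip": 0.4, "x": 0, "y": 0, "z": 0, "roll": 0}]'

```text
clock: 15.48
tcp_pos: [0.5911, 0.074, 0.1779]
orientation: [0.0, 0.16, 0.987, 0.0]
wrist_force: [0.7, 0.1, 0.3]
finger_gap: 0.0513
grip_force: 0.0
```

```bash
python3 - <<'E'
from h import *
import pickle
st=snap('wrist','w7');pickle.dump(st,open('w7.pkl','wb'));print(st['tcp_pos'],st['orientation'],st['finger_gap'])
im=cv2.imread('pics/raw_w7.png');h=cv2.cvtColor(im,cv2.COLOR_BGR2HSV)
m=((h[...,0]>6)&(h[...,0]<18)&(h[...,1]>90)&(h[...,2]>130)).astype(np.uint8)
n,l,s,c=cv2.connectedComponentsWithStats(m)
print([(s[i],c[i].round(1)) for i in range(1,n) if s[i][4]>100])
print(proj('wrist',[.5915,.0737,.142],st))
E
```

```text
[0.59111999 0.07396084 0.17787637] [3.21609376e-06 1.60183263e-01 9.87087289e-01 7.62904589e-05] 0.051291035114901476
[(array([244, 206,  28,  26, 535], dtype=int32), array([257.6, 218.5]))]
(np.float64(257.1732138793387), np.float64(219.12663545162354))
```

servo_tool --increments '[{"grip": 0.4, "x": 0, "y": 0, "z": 25, "roll": 0}, {"grip": 0.4, "x": 0, "y": 0, "z": 25, "roll": 0}, {"grip": 0.4, "x": 0, "y": 0, "z": 19, "roll": 0}, {"grip": 0.4, "x": 0, "y": 0, "z": 0, "roll": 0}, {"grip": 0.4, "x": 0, "y": 0, "z": 0, "roll": 0}]' --grip_force 25

```text
clock: 15.95
tcp_pos: [0.5902, 0.0739, 0.1078]
orientation: [-0.001, 0.161, 0.987, -0.0]
wrist_force: [-0.4, -0.7, 0.1]
finger_gap: 0.051
grip_force: 0.0
```

servo_tool --increments '[{"grip": 0.7, "x": 0, "y": 0, "z": 0, "roll": 0}, {"grip": 1, "x": 0, "y": 0, "z": 0, "roll": 0}, {"grip": 1, "x": 0, "y": 0, "z": 0, "roll": 0}, {"grip": 1, "x": 0, "y": 0, "z": 0, "roll": 0}, {"grip": 1, "x": 0, "y": 0, "z": 0, "roll": 0}]'

```text
clock: 16.37
tcp_pos: [0.5923, 0.0739, 0.1098]
orientation: [0.001, 0.161, 0.987, 0.0]
wrist_force: [0.4, -0.3, 0.6]
finger_gap: 0.0186
grip_force: 25.5
```

servo_tool --increments '[{"grip": 1, "x": 0, "y": 0, "z": -6, "roll": 0}, {"grip": 1, "x": 0, "y": 0, "z": -8, "roll": 0}, {"grip": 1, "x": 0, "y": 0, "z": -8, "roll": 0}, {"grip": 1, "x": 0, "y": 0, "z": 0, "roll": 0}]'

```text
clock: 16.7
tcp_pos: [0.592, 0.074, 0.1329]
orientation: [0.001, 0.161, 0.987, 0.0]
wrist_force: [0.6, -0.8, -0.2]
finger_gap: 0.0179
grip_force: 25.3
```

servo_tool --increments '[{"grip": 1, "x": 0, "y": 0, "z": -25, "roll": 0}, {"grip": 1, "x": 0, "y": 0, "z": -35, "roll": 0}, {"grip": 1, "x": 0, "y": 0, "z": -35, "roll": 0}, {"grip": 1, "x": 0, "y": -15, "z": -20, "roll": 0}, {"grip": 1, "x": -4, "y": -30, "z": 0, "roll": 0}]'

```text
clock: 17.12
tcp_pos: [0.5827, 0.032, 0.2514]
orientation: [0.004, 0.159, 0.987, 0.001]
wrist_force: [1.6, 0.1, -0.8]
finger_gap: 0.0182
grip_force: 25.4
```

servo_tool --increments '[{"grip": 1, "x": -3, "y": -34, "z": 0, "roll": 0}, {"grip": 1, "x": -3, "y": -34, "z": 0, "roll": 0}, {"grip": 1, "x": -3, "y": -34, "z": 0, "roll": 0}, {"grip": 1, "x": -3, "y": -34, "z": 0, "roll": 0}, {"grip": 1, "x": -3, "y": -34, "z": 0, "roll": 0}]'

```text
clock: 17.53
tcp_pos: [0.5396, -0.137, 0.2458]
orientation: [-0.0, 0.161, 0.987, 0.0]
wrist_force: [1.6, -0.7, 0.5]
finger_gap: 0.0184
grip_force: 25.4
```

servo_tool --increments '[{"grip": 1, "x": -3, "y": -34, "z": 0, "roll": 0}, {"grip": 1, "x": -3, "y": -34, "z": 0, "roll": 0}, {"grip": 1, "x": -3, "y": -34, "z": 0, "roll": 0}, {"grip": 1, "x": -3, "y": -34, "z": 0, "roll": 0}, {"grip": 1, "x": -3, "y": -34, "z": 0, "roll": 0}]'

```text
clock: 17.95
tcp_pos: [0.4997, -0.303, 0.2457]
orientation: [-0.0, 0.161, 0.987, 0.0]
wrist_force: [1.3, 0.7, -1.1]
finger_gap: 0.0183
grip_force: 25.4
```

servo_tool --increments '[{"grip": 1, "x": 0, "y": -30, "z": 0, "roll": 0}, {"grip": 1, "x": 0, "y": -23, "z": 0, "roll": 0}, {"grip": 1, "x": 0, "y": 0, "z": 0, "roll": 0}, {"grip": 1, "x": 0, "y": 0, "z": 0, "roll": 0}]'

```text
clock: 18.28
tcp_pos: [0.483, -0.3528, 0.2452]
orientation: [-0.0, 0.163, 0.987, 0.001]
wrist_force: [0.7, -0.5, -1.0]
finger_gap: 0.0182
grip_force: 25.4
```

```bash
python3 - <<'E'
from h import *
import pickle
st=snap('wrist','w8',s=1.5);pickle.dump(st,open('w8.pkl','wb'));print(st['tcp_pos'],st['orientation'],st['finger_gap'],st['wrist_force'])
E
```

```text
[ 0.48296023 -0.35283284  0.24521863] [-3.94003941e-04  1.62755048e-01  9.86666247e-01  5.96307418e-04] 0.018225918187536203 [ 0.66966018 -0.52713343 -1.04854621]
```

View pics/w8.png

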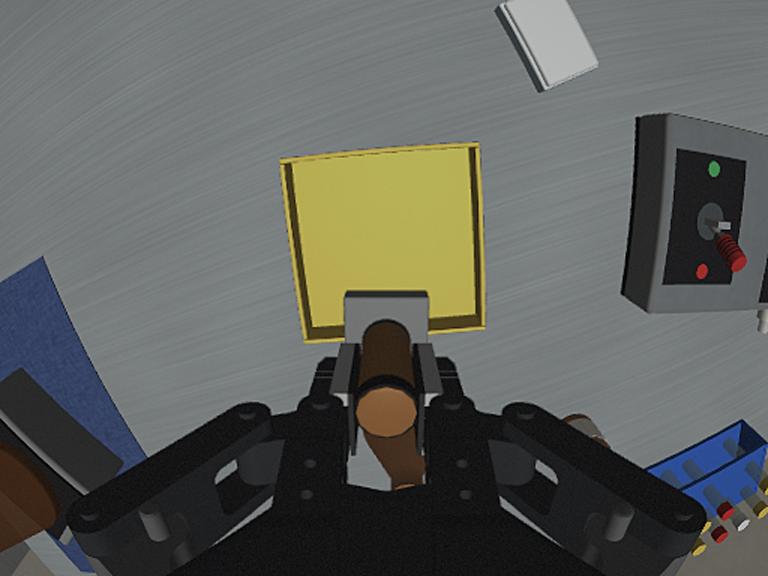

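The cartridge is held upright and the lever is over the red dot. The tray rim corners are at (281,160), (480,145), (485,328) and (304,341) in the 1.5x picture.

```bash
python3 - <<'E'
from loc import *
t=[tool('w8',u/1.5,v/1.5,.035) for u,v in((281,160),(480,145),(485,328),(304,341))]
print(np.mean([x[0] for x in t],0),np.mean([x[1] for x in t],0),[x[1] for x in t])
E
```

```text
[ 0.48555  -0.352225  0.035   ] [ -2.45    1.2   210.225] [array([ 69.3, -83.6, 210.2]), array([ 81. ,  74.2, 210.4]), array([-74. ,  86.2, 210.2]), array([-86.1, -72. , 210.1])]
```

servo_tool --increments '[{"grip": 1, "x": -2, "y": 0, "z": 30, "roll": 0}, {"grip": 1, "x": 0, "y": 0, "z": 40, "roll": 0}, {"grip": 1, "x": 0, "y": 0, "z": 40, "roll": 0}, {"grip": 1, "x": 0, "y": 0, "z": 40, "roll": 0}, {"grip": 1, "x": 0, "y": 0, "z": 25, "roll": 0}]'

```text
clock: 18.75
tcp_pos: [0.4846, -0.3492, 0.0669]
orientation: [-0.002, 0.16, 0.987, 0.002]
wrist_force: [-0.4, 0.7, -0.4]
finger_gap: 0.0183
grip_force: 25.4
```

servo_tool --increments '[{"grip": 1, "x": 0, "y": 0, "z": 15, "roll": 0}, {"grip": 1, "x": 0, "y": 0, "z": 10, "roll": 0}, {"grip": 1, "x": 0, "y": 0, "z": 0, "roll": 0}, {"grip": 1, "x": 0, "y": 0, "z": 0, "roll": 0}]'

```text
clock: 19.08
tcp_pos: [0.4862, -0.3519, 0.046]
orientation: [0.0, 0.161, 0.987, 0.0]
wrist_force: [-0.3, -0.5, 1.1]
finger_gap: 0.0181
grip_force: 25.4
```

servo_tool --increments '[{"grip": 1, "x": 0, "y": 0, "z": 3, "roll": 0}, {"grip": 1, "x": 0, "y": 0, "z": 2, "roll": 0}, {"grip": 1, "x": 0, "y": 0, "z": 0, "roll": 0}, {"grip": 1, "x": 0, "y": 0, "z": 0, "roll": 0}]'

```text
clock: 19.42
tcp_pos: [0.4861, -0.353, 0.0413]
orientation: [0.001, 0.162, 0.987, -0.0]
wrist_force: [-0.1, 0.4, -0.5]
finger_gap: 0.0183
grip_force: 25.4
```

servo_tool --increments '[{"grip": 1, "x": 0, "y": 0, "z": 2, "roll": 0}, {"grip": 1, "x": 0, "y": 0, "z": 2, "roll": 0}, {"grip": 1, "x": 0, "y": 0, "z": 0, "roll": 0}, {"grip": 1, "x": 0, "y": 0, "z": 0, "roll": 0}]'

```text
clock: 19.75
tcp_pos: [0.4856, -0.3527, 0.0365]
orientation: [-0.0, 0.162, 0.987, 0.0]
wrist_force: [-1.2, 0.3, -1.2]
finger_gap: 0.0181
grip_force: 25.5
```

servo_tool --increments '[{"grip": 1, "x": 0, "y": 0, "z": 1, "roll": 0}, {"grip": 1, "x": 0, "y": 0, "z": 0, "roll": 0}, {"grip": 1, "x": 0, "y": 0, "z": 0, "roll": 0}]'

```text
clock: 20.0
tcp_pos: [0.4857, -0.3528, 0.0365]
orientation: [0.0, 0.162, 0.987, -0.0]
wrist_force: [-2.0, 0.6, 6.3]
finger_gap: 0.0184
grip_force: 26.0
```

Contact is felt at 6 N, so the foot is on the tray floor. I'll open and withdraw.

servo_tool --increments '[{"grip": 0.75, "x": 0, "y": 0, "z": 0, "roll": 0}, {"grip": 0.6, "x": 0, "y": 0, "z": 0, "roll": 0}, {"grip": 0.4, "x": 0, "y": 0, "z": 0, "roll": 0}, {"grip": 0.4, "x": 0, "y": 0, "z": 0, "roll": 0}, {"grip": 0.4, "x": 0, "y": 0, "z": -5, "roll": 0}]'

```text
clock: 20.42
tcp_pos: [0.4851, -0.3521, 0.0396]
orientation: [-0.001, 0.161, 0.987, 0.001]
wrist_force: [0.7, 0.1, -1.0]
finger_gap: 0.051
grip_force: 0.0
```

servo_tool --increments '[{"grip": 0.4, "x": 0, "y": 0, "z": -15, "roll": 0}, {"grip": 0.4, "x": 0, "y": 0, "z": -35, "roll": 0}, {"grip": 0.4, "x": 0, "y": 0, "z": -40, "roll": 0}, {"grip": 0.4, "x": 0, "y": 0, "z": -40, "roll": 0}, {"grip": 0.4, "x": 0, "y": 0, "z": -40, "roll": 0}]'

```text
clock: 20.83
tcp_pos: [0.4853, -0.3524, 0.2125]
orientation: [-0.0, 0.162, 0.987, 0.0]
wrist_force: [1.1, -0.4, 0.2]
finger_gap: 0.0511
grip_force: 0.0
```

servo_tool --increments '[{"grip": 0.4, "x": -30, "y": 0, "z": 0, "roll": 0}, {"grip": 0.4, "x": -30, "y": 0, "z": 0, "roll": 0}, {"grip": 0.4, "x": 0, "y": 0, "z": 0, "roll": 0}, {"grip": 0.4, "x": 0, "y": 0, "z": 0, "roll": 0}]'

```text
clock: 21.17
tcp_pos: [0.5433, -0.3719, 0.2097]
orientation: [-0.0, 0.161, 0.987, 0.0]
wrist_force: [0.4, -0.6, -1.2]
finger_gap: 0.0513
grip_force: 0.0
```

```bash
python3 - <<'E'
from h import *
st=snap('wrist','w9',s=1.5);print(st['tcp_pos'],st['clock'])
E
```

```text
[ 0.54330585 -0.37189725  0.20969522] 21.1667
```

View pics/w9.png

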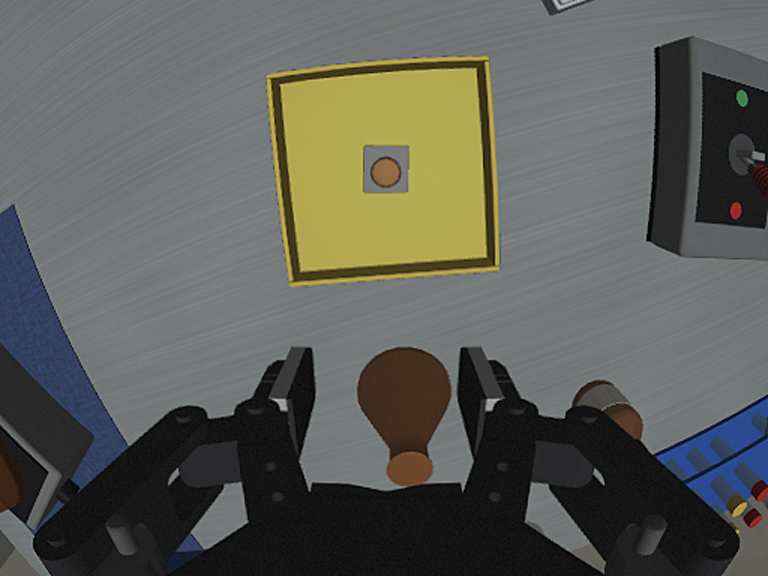

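The spent cartridge stands in the middle of the yellow tray at (386,171). The lever is on the red side, and the hand is clear.

```bash
python3 -c "
from workcell import env
print(env.hand_in())"
```

```text
the job is handed in; nothing more can be done
None
```

The job is handed in at about 21 s: the pump is locked off at the red dot and the spent cartridge stands in the yellow tray; the fingers slipped off the knob near the end of its swing, so I pushed the lever to its stop and confirmed by camera that it was locked before pinching the clip.

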